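# Set the rinsed mixing cup to dry on the free peg

### The job

A rinsed steel mixing cup lies on its side in the wooden cradle. Turn it upside down and lower it over the peg of the free drying stand until its rim rests on the stand's board, then let go; do not drop it. Leave the cup that is already drying on the other stand where it is.

Things in the scene. Friction and masses are not known exactly. Their poses are not given: they have to be found in the camera images.
- cup_center (a point): Centre of the plain steel mixing cup: a straight round cup, 52 mm outside diameter (54 mm at the rim bead), 95 mm long, wall 3 mm, closed base 4 mm thick, 120 g more or less. The point lies on the cup's axis half-way along its length. Its x axis points along the cup's axis from the closed base to the open mouth. At the start the cup lies level in the cradle, mouth facing roughly to the robot's left, its axis 55 mm above the table.
- cradle: Fixed wooden cradle on the table: a V-shaped trough 76 mm long along its x axis on a base board 100 x 66 x 12 mm. The trough is 48 mm wide at most, so it stays within the width of the cup that lies in it, and its upper edges stand 37 mm above the table. Origin: centre of the underside, on the table; its x axis is the direction in which the cup's mouth points at the start.
- free_stand_tip (a point): Top of the peg of the free drying stand: a fixed wooden board 100 x 100 mm, top face 15 mm above the table, with an upright dark steel peg of 14 mm diameter in its middle (a collar of 26 mm diameter, 4 mm high, at its foot). The peg's rounded top, this point, stands 58 mm above the board (73 mm above the table); z is up. The peg fits loosely into the cup (inside diameter 46 mm) and is shorter than the cup is deep, so the rim comes to rest on the board.
- used_cup_center (a point): Centre of a second, equal cup that already dries upside down on the other stand, which has the same shape as the free one. The point lies on its axis half-way up, 62 mm above the table; z is up. It is loose and stays there.
There are look-alikes about, which are no part of the job. What is shaped like the part that bears cup_center but turquoise is not meant.

How it is judged:
At the end, for the whole second after the job is handed in: The cup stands upside down over the peg of the free stand: its mouth points down within 10 degrees, its centre is within 20 mm of the peg's axis and at least 4 mm below the peg's top (its rim rests on the board, or within about 6 mm of it), and it is released and at rest (horizontal distance between cup_center and free_stand_tip below 0.02 m and z of cup_center in the frame of free_stand_tip below -0.004 m and angle between cup_center's own x axis and vertical above 2.967 rad and linear speed of cup below 0.02 m/s); the robot touches nothing.
It fails at once if the cup is dropped: it falls free of the fingers faster than 0.8 m/s (a fall of about 33 mm) (contact force between the fingers and cup below 0.05 N and linear speed of cup above 0.8 m/s).
It fails at once if the cup already drying on the other stand is shifted by more than 20 mm (distance of used_cup_center from where it was at the start of the episode above 0.02 m).
It also fails if it takes over 64 s, if anything falls off the work surface, if the arm or the gripper's body presses on something with over 40 N, if the wrist force passes 120 N, or if a joint passes its speed limit or range.

### The arm

A 6-joint arm with a two-finger parallel gripper is mounted at the origin on a cart in front of the work surface, level with it; the furniture and walls round the work are solid. World frame = base frame: x ahead of the robot, y to its left, z up, the work surface at z = 0. Lengths are in m, angles in rad, forces in N, time in s.
With the tool pointing down it reaches from about 0.2 to 0.875 m from the base axis. Payload 3.4 kg.
Tool frame: the origin (TCP) lies between the finger pads; the fingertips stand 25 mm ahead of it and the grasp point (between the pads) lies 6 mm ahead of it (r.nose_length is the z of the fingertips in the tool frame, in m); z points along the fingers, x is the direction in which the jaws open and shut, and the axes are right-handed (so a half turn about z gives the same grasp; the last joint's range is limited). The gripper opens to 94 mm and grips with 3 to 60 N. Pads are 16 mm wide; open, the fingers measure 119 mm over their backs; the gripper's body (75 mm by 177 mm) begins 78 mm behind the grasp point.
Start: joints at [0.995, 0.276, 1.505, -0, 1.361, -0.121], TCP at [0.253, 0.517, 0.203] pointing down, gripper open.
Joint ranges: [-2.89, 2.89], [-0.75, 2.08], [0.22, 2.7], [-1.18, 4.32], [0.11, 2.71], [-2.7, 2.7]. Speed limits (rad/s): [2.57, 2.57, 3.14, 3.14, 3.14, 3.14].

### API

Orientations are given as a unit quaternion [w, x, y, z].
In Python, from plant import r, gripper_to, inverse_kinematics, vision, models, telemetry gives the robot as it stands. Calls block until the motion is done:
- r.move_to(position, orientation): joint-space move of the TCP to a pose.
- r.move_l(position, rot=None, vel=0.15, guard=None): straight line of the TCP; rot=None keeps the orientation; vel is the mean speed in m/s. With guard (N) it stops when the force on the tool has changed by that much, and returns True; else False.
- r.movej(angles): joint-space move.
- gripper_to(opening, f_grip=None): finger opening in m; f_grip is the grip in N (None keeps the last); returns when the fingers have stopped.
- r.hold(seconds).
- inverse_kinematics(position, orientation): joint angles nearest the present ones, or None.
- vision.snapshot(name): name is "scene" or "top" or "wrist"; returns the picture (400x640x3 uint8, red, green, blue); there is no depth.
- vision.get_calibration(name): a dict with "fx", "fy", "cx", "cy" (pixels), "D" ([k1, k2, p1, p2, k3] as OpenCV has them; the pictures are not rectified), "position" and "orientation" of the camera in the world. Camera axes: x right, y down, z forward; pixel columns grow to the right and rows downward; lengths in m; the calibration is good to about 2 mm. A picture is of the moment at which its call begins: read the wrist's pose just before it. get_calibration takes no time and is no camera call; for the wrist camera it gives the pose at the moment of the call.
A pose or a line that the arm cannot do raises r.PlanningError and nothing moves.
- r.sign_off(): hands the job in, once; it reports no verdict.
Trained networks look in the newest picture that a camera, given by its name, has taken for a name from the list of things; names that differ only in an ending like _2 or _b are one class to them, and where a whole thing is asked for, a point or a joint stands for the part that bears it (a point fixed in the world has none). Each returns a list of dicts, best first, with "score" (0 to 1); they miss things now and then, are a little off and sometimes report something else, mostly with a low value. They report only what shows in the picture. A call takes as long as a camera call. They do not tell look-alikes from the thing itself.
- models.boxes_of(thing, camera): "at" ([x, y, z] in m, in world coordinates, good to about 4 mm: the middle of the surface that is visible of it).
- models.regions_of(thing, camera): "pixels" (400x640 bool, what is visible of it).
- models.mark_of(thing, camera): "at" ([x, y, z] in m, in world coordinates, good to about 4 mm: a listed point, or the origin of a listed thing).
Readings, each from a call of its own:
- telemetry.current_t(): time.
- telemetry.current_joints(): joint angles.
- telemetry.current_dq(): joint speeds.
- telemetry.current_joint_efforts(): joint torques, N m.
- telemetry.current_ee_pos(): TCP position.
- telemetry.current_tool_rot(): TCP orientation.
- telemetry.current_wrist_force(): force on the tool from outside, world axes, zero at the start.
- telemetry.current_torque(): the same for the moment, N m.
- telemetry.current_opening(): finger opening in m.
Only numpy, scipy, OpenCV 4.12 (cv2) and the standard library are available. Lean on these libraries where they do the work, as an engineer would, in place of code of your own. Each camera call takes 0.05 s, during which the arm holds its last target.

## Working session

There is one attempt and no reset: what is moved stays moved. The work goes in short steps, each a Python script; the robot and the scene stay as the last script left them, time stands still between calls to the robot, and variables do not carry over. Pictures are saved under pics/ and viewed, and the job is handed in when it is done.

```bash
mkdir -p pics; ls
python3 - <<'E'
from plant import r, vision, models, telemetry
import cv2
for c in ("scene","top","wrist"):
    im=vision.snapshot(c); cv2.imwrite(f"pics/{c}0.png",im[:,:,::-1])
    k=vision.get_calibration(c); print(c,k)
    for t in ("cup_center","cradle","free_stand_tip","used_cup_center"):
        print(t,[(round(d["score"],2),[round(float(v),3) for v in d["at"]]) for d in models.mark_of(t,c)])
print(telemetry.current_t())
E
```

```text
pics
scene {'fx': 495.6755786772432, 'fy': 495.6755786772432, 'cx': 317.62337621065905, 'cy': 197.41028370464747, 'D': array([0.00298857, 0.        , 0.        , 0.        , 0.        ]), 'position': array([-0.22332745,  0.43430558,  0.51546118]), 'orientation': array([ 0.29302736, -0.44002778,  0.70913499, -0.46651697])}
cup_center [(0.95, [0.626, 0.257, 0.052]), (0.79, [0.751, -0.063, 0.031])]
cradle [(0.85, [0.619, 0.249, -0.002])]
free_stand_tip [(0.78, [0.579, 0.007, 0.074])]
used_cup_center [(0.88, [0.626, -0.24, 0.065])]
top {'fx': 509.1276199121551, 'fy': 509.1276199121551, 'cx': 325.35424296451816, 'cy': 196.2015824050654, 'D': array([0.05105105, 0.        , 0.        , 0.        , 0.        ]), 'position': array([0.38581176, 0.00657874, 1.3424429 ]), 'orientation': array([-0.0714897 ,  0.723836  , -0.68264093,  0.07037064])}
cup_center [(0.76, [0.754, -0.066, 0.025]), (0.66, [0.625, 0.254, 0.056])]
cradle [(0.58, [0.623, 0.248, -0.003])]
free_stand_tip [(0.86, [0.581, 0.009, 0.071])]
used_cup_center [(0.67, [0.629, -0.234, 0.062])]
wrist {'fx': 299.73090926844435, 'fy': 299.73090926844435, 'cx': 319.27903642397706, 'cy': 203.23589461966694, 'D': array([0.00480161, 0.        , 0.        , 0.        , 0.        ]), 'position': array([0.19418724, 0.54677054, 0.38557128]), 'orientation': array([0.09766876, 0.84270625, 0.52584531, 0.06159298])}
cup_center []
cradle []
free_stand_tip []
used_cup_center []
0.75
```

View pics/scene0.png

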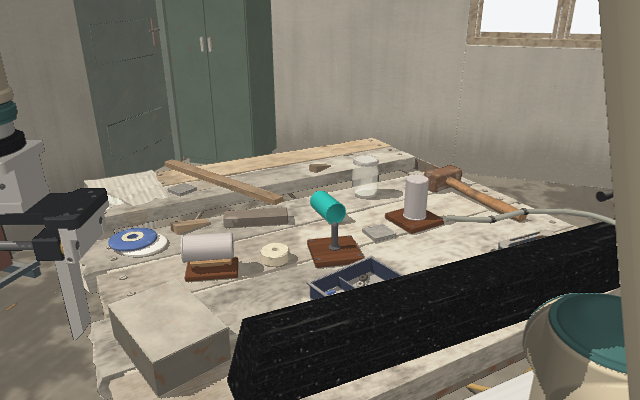

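View pics/top0.png

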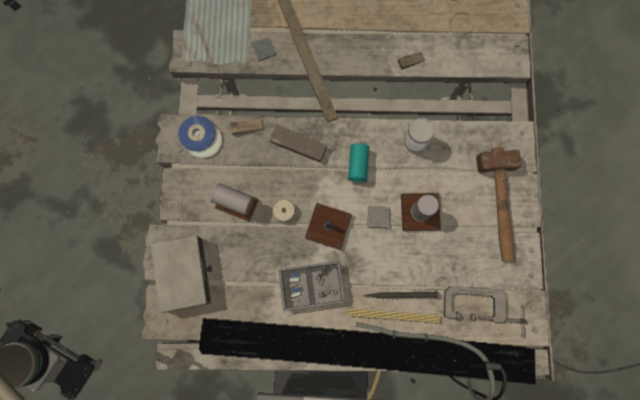

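The candidates for the cup are:
- The plain steel cup in the cradle, scene (208,247) / top (232,198).
- The turquoise look-alike, scene (328,207) / top (358,162).
- The already drying cup, scene (415,195) / top (426,207).
- A clear jar, scene (365,175) / top (419,135).

I choose the cradle cup. The free stand is at scene (335,240) / top (328,226). The next step is a silhouette fit and a close crop.

```bash
cat > h.py <<'E'
import numpy as np, cv2
from scipy.spatial.transform import Rotation as R
from plant import r, gripper_to, inverse_kinematics, vision, models, telemetry
def q2m(q): return R.from_quat([q[1],q[2],q[3],q[0]]).as_matrix()
def m2q(M):
    q=R.from_matrix(M).as_quat(); return np.array([q[3],q[0],q[1],q[2]])
def proj(k,P):
    M=q2m(k["orientation"]).T; t=-M@k["position"]
    K=np.array([[k["fx"],0,k["cx"]],[0,k["fy"],k["cy"]],[0,0,1]])
    return cv2.projectPoints(np.asarray(P,float).reshape(-1,3),cv2.Rodrigues(M)[0],t,K,np.array(k["D"]))[0].reshape(-1,2)
def cyl(c,a,rad=.026,L=.095):
    a=np.array(a)/np.linalg.norm(a); u=np.cross(a,[.3,.5,.81]); u/=np.linalg.norm(u); v=np.cross(a,u)
    th=np.linspace(0,2*np.pi,48)[:,None]; ring=rad*(np.cos(th)*u+np.sin(th)*v)
    return np.vstack([c+ring-a*L/2,c+ring+a*L/2])
def sil(k,P):
    m=np.zeros((400,640),np.uint8); h=cv2.convexHull((proj(k,P)*16).round().astype(np.int32))
    cv2.fillConvexPoly(m,h,1,shift=4); return m.astype(bool)
def save(n,im,s=1): cv2.imwrite("pics/"+n,cv2.resize(im[:,:,::-1],None,fx=s,fy=s,interpolation=cv2.INTER_CUBIC))
E
python3 - <<'E'
from h import *
from scipy.optimize import minimize
S={}
ims={}
for c in ("scene","top"):
    ims[c]=vision.snapshot(c);k=vision.get_calibration(c)
    ms=models.regions_of("cup_center",c)
    for m in ms:
        ys,xs=np.nonzero(m["pixels"]); print(c,m["score"],xs.mean(),ys.mean(),len(xs))
    tgt=(208,247) if c=="scene" else (232,198)
    m=min(ms,key=lambda m:np.hypot(*(np.argwhere(m["pixels"]).mean(0)[::-1]-tgt)))
    S[c]=(k,m["pixels"])
def iou(p,cs):
    s=0
    for c in cs:
        k,m=S[c]; q=sil(k,cyl(np.array([p[0],p[1],.055]),[np.cos(p[2]),np.sin(p[2]),0])); s+=1-(q&m).sum()/(q|m).sum()
    return s
for cs in (("scene",),("top",),("scene","top")):
    b=min((minimize(iou,[.625,.255,y],args=(cs,),method="Nelder-Mead",options=dict(initial_simplex=[[.625,.255,y],[.635,.255,y],[.625,.265,y],[.625,.255,y+.15]])) for y in (1.1,1.4,1.7,2.,2.3)),key=lambda o:o.fun)
    print(cs,b.x,b.fun)
p=b.x
for c in S:
    im=ims[c].copy()
    save(c+"crop.png",im[215:295,160:260] if c=="scene" else im[165:235,190:270],6)
for c in S:
    k=S[c][0]
    print(c,proj(k,[[*p[:2],.055],[p[0]+.0475*np.cos(p[2]),p[1]+.0475*np.sin(p[2]),.055],[.58,.008,.073]]))
E
```

```text
scene 0.74 327.51472471190783 206.82714468629962 781
scene 0.58 206.77679882525698 246.49559471365637 1362
top 0.92 358.69679300291546 161.95772594752188 686
top 0.75 231.59549228944246 199.00948991696322 843
('scene',) [0.62523629 0.25570648 1.3044546 ] 0.07786052809749489
('top',) [0.62631134 0.25504428 1.24569772] 0.028835063437139596
('scene', 'top') [0.62634856 0.25471482 1.24482388] 0.12485057471264371
scene [[208.01944059 245.9650271 ]
 [182.78205657 247.63951869]
 [332.61804321 221.70661788]]
top [[232.31348887 199.04396395]
 [215.39512837 192.25373026]
 [327.11793136 221.33441988]]
```

View pics/scenecrop.png

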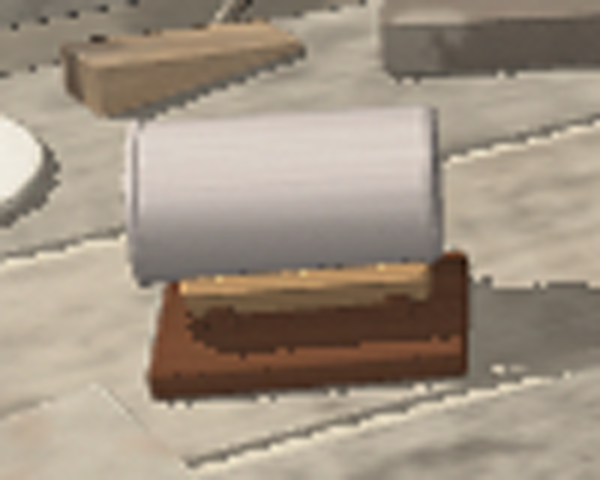

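View pics/topcrop.png

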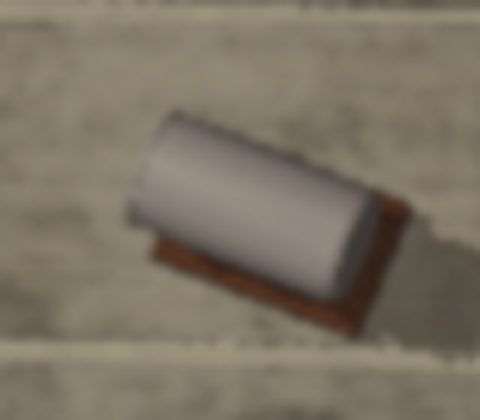

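Run:
```python
from h import *
im=vision.snapshot("scene"); k=vision.get_calibration("scene")
save("peg.png",im[180:280,290:390],5)
im=vision.snapshot("top"); save("pegtop.png",im[190:260,295:365],6)
# IK feasibility
c=np.array([.626,.255,.055]); yaw=1.25
a=np.array([np.cos(yaw),np.sin(yaw),0]); z=np.array([0,0,1.])
def pick(t,d,flip):   # t: lean; tool z=-z cos t + a sin t ; grasp point at c - a*d
    tz=-z*np.cos(t)+a*np.sin(t); jx=np.cross(a,z)*(1 if flip else -1); M=np.column_stack([jx,np.cross(tz,jx),tz]); return c-a*d-tz*.006,M
def place(t,d,psi,flip): # horizontal heading psi (direction the mouth's "a" rotated): a->-z, z-> h
    h=np.array([np.cos(psi),np.sin(psi),0]); # rotating a->-z takes -z -> -a(heading)
    A=-z; Z=h*-1 # Z=image of up: -z->h
    tz=-Z*np.cos(t)+A*np.sin(t); jx=np.cross(A,Z)*(1 if flip else -1); M=np.column_stack([jx,np.cross(tz,jx),tz]); 
    return np.array([.58,.008,.0625])-A*d-tz*.006,M
for td in (0,20,30,40,50):
  t=np.radians(td)
  for fl in (0,1):
    o=[]
    P,M=pick(t,.02,fl); q=inverse_kinematics(P,m2q(M)); o.append(None if q is None else np.round(q,2).tolist())
    print(td,fl,"pick",o)
    for ps in range(-180,180,20):
        P,M=place(t,.02,np.radians(ps),fl); q=inverse_kinematics(P,m2q(M))
        P2=P+[0,0,.13]; q2=inverse_kinematics(P2,m2q(M))
        if q is not None and q2 is not None: print("   ",ps,np.round(q,2).tolist(),np.round(q2,2).tolist())
```

```text
0 0 pick [[0.26, 0.5, 1.51, -0.0, 1.13, -2.56]]
    -140 [0.22, 1.22, 0.89, -0.79, 2.43, -2.23] [0.22, 1.08, 0.88, -0.94, 2.53, -2.41]
    -120 [0.34, 1.14, 1.14, -0.92, 2.19, -2.22] [0.34, 0.99, 1.13, -1.02, 2.28, -2.38]
    -100 [0.46, 1.05, 1.42, -1.05, 1.95, -2.14] [0.46, 0.88, 1.42, -1.11, 2.03, -2.31]
    40 [-0.92, 1.01, 2.4, 1.52, 1.56, -1.84] [-0.92, 0.65, 2.39, 1.52, 1.58, -1.47]
    60 [-0.86, 0.94, 2.07, 1.23, 1.61, -1.45] [-0.86, 0.68, 2.06, 1.26, 1.7, -1.2]
    80 [-0.75, 0.97, 1.75, 1.03, 1.8, -1.22] [-0.75, 0.77, 1.75, 1.08, 1.9, -1.03]
    100 [-0.63, 1.04, 1.45, 0.88, 2.02, -1.08] [-0.63, 0.87, 1.44, 0.96, 2.13, -0.92]
    120 [-0.49, 1.13, 1.16, 0.76, 2.26, -1.03] [-0.49, 0.98, 1.15, 0.86, 2.37, -0.87]
    140 [-0.35, 1.22, 0.91, 0.61, 2.5, -1.06] [-0.35, 1.08, 0.9, 0.74, 2.61, -0.9]
0 1 pick [[0.26, 0.5, 1.51, -0.0, 1.13, 0.58]]
    -140 [0.22, 1.22, 0.89, -0.79, 2.43, 0.91] [0.22, 1.08, 0.88, -0.94, 2.53, 0.73]
    -120 [0.34, 1.14, 1.14, -0.92, 2.19, 0.92] [0.34, 0.99, 1.13, -1.02, 2.28, 0.76]
    -100 [0.46, 1.05, 1.42, -1.05, 1.95, 1.0] [0.46, 0.88, 1.42, -1.1
[... 9967 characters left out ...]
9, 0.47, 1.39, -0.61, 1.63, 0.54]
    -80 [0.34, 0.49, 1.74, -0.76, 1.17, 0.56] [0.34, 0.36, 1.58, -0.7, 1.39, 0.36]
    -60 [0.33, 0.38, 1.94, -0.92, 0.91, 0.44] [0.33, 0.23, 1.77, -0.77, 1.13, 0.15]
    -40 [0.26, 0.29, 2.12, -1.14, 0.61, 0.32] [0.26, 0.11, 1.93, -0.8, 0.83, -0.14]
    80 [-0.55, 0.48, 1.76, 0.68, 1.28, 2.44] [-0.55, 0.35, 1.6, 0.64, 1.51, 2.62]
    100 [-0.48, 0.58, 1.56, 0.54, 1.49, 2.31] [-0.48, 0.46, 1.4, 0.54, 1.72, 2.45]
    120 [-0.39, 0.66, 1.38, 0.41, 1.68, 2.15] [-0.39, 0.57, 1.22, 0.43, 1.91, 2.26]
    140 [-0.29, 0.74, 1.22, 0.27, 1.83, 1.96] [-0.29, 0.65, 1.06, 0.3, 2.06, 2.04]
    160 [-0.18, 0.78, 1.12, 0.11, 1.93, 1.74] [-0.18, 0.71, 0.96, 0.13, 2.17, 1.77]
```

View pics/peg.png

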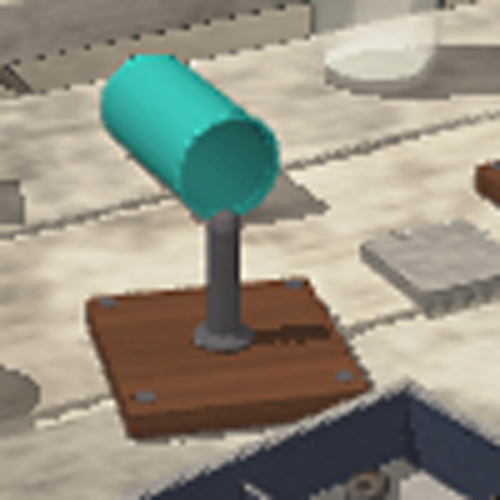

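```bash
cat >> h.py <<'E'
Zu=np.array([0,0,1.])
def pick(c,a,t,d,back=0):
    tz=-Zu*np.cos(t)+a*np.sin(t); jx=np.cross(a,Zu); M=np.column_stack([jx,np.cross(tz,jx),tz]); return c-a*d-tz*(.006+back),M
def place(c,psi,t,d):
    h=np.array([np.cos(psi),np.sin(psi),0]); tz=h*np.cos(t)-Zu*np.sin(t); jx=np.cross(Zu,h)
    return np.asarray(c)+Zu*d-tz*.006, np.column_stack([jx,np.cross(tz,jx),tz])
T=np.radians(35); D=.02
E
python3 - <<'E'
from h import *
k=vision.get_calibration("wrist"); M=q2m(telemetry.current_tool_rot()); print("cam in tool",M.T@(k["position"]-telemetry.current_ee_pos()), M)
k=vision.get_calibration("top"); im=vision.snapshot("top")
# pegs / heights from the top+scene pixels: ray to plane
def ray(c,uv,z):
    k=vision.get_calibration(c);K=np.array([[k["fx"],0,k["cx"]],[0,k["fy"],k["cy"]],[0,0,1]])
    u=cv2.undistortPoints(np.array([[uv]],float),K,np.array(k["D"]))[0,0]; d=q2m(k["orientation"])@np.array([*u,1]);p=k["position"]; return (p+d*(z-p[2])/d[2]).round(3)
print("peg tip scene",ray("scene",(333,222),.073))
for z in (0,.1,.15): print("box top corners at z",z,ray("top",(155,247),z),ray("top",(198,237),z),ray("top",(205,305),z),"scene",ray("scene",(110,302),z),ray("scene",(172,292),z))
for z in (0,.1,.2): print("beam",ray("top",(200,320),z),ray("top",(535,350),z),ray("scene",(243,320),z),ray("scene",(615,225),z))
c=np.array([.626,.255,.055]);a=np.array([np.cos(1.25),np.sin(1.25),0])
P,M=pick(c,a,T,D,.12); print(P,inverse_kinematics(P,m2q(M)))
E
```

```text
cam in tool [ 0.00147684 -0.0657419  -0.18289632] [[ 4.39260270e-01  8.98359846e-01  4.37966920e-05]
 [ 8.98359843e-01 -4.39260272e-01  7.41975143e-05]
 [ 8.58942144e-05  6.75316922e-06 -9.99999996e-01]]
peg tip scene [0.578 0.008 0.073]
box top corners at z 0 [0.497 0.454 0.   ] [0.53  0.345 0.   ] [0.357 0.308 0.   ] scene [0.602 0.443 0.   ] [0.585 0.338 0.   ]
box top corners at z 0.1 [0.489 0.421 0.1  ] [0.519 0.32  0.1  ] [0.359 0.286 0.1  ] scene [0.442 0.441 0.1  ] [0.428 0.356 0.1  ]
box top corners at z 0.15 [0.485 0.404 0.15 ] [0.514 0.308 0.15 ] [0.36  0.275 0.15 ] scene [0.362 0.44  0.15 ] [0.35  0.366 0.15 ]
beam [0.319 0.317 0.   ] [ 0.297 -0.531  0.   ] [0.447 0.247 0.   ] [ 0.402 -0.64   0.   ]
beam [0.324 0.294 0.1  ] [ 0.304 -0.491  0.1  ] [0.317 0.284 0.1  ] [ 0.281 -0.431  0.1  ]
beam [0.329 0.271 0.2  ] [ 0.31  -0.451  0.2  ] [0.187 0.32  0.2  ] [ 0.159 -0.223  0.2  ]
[0.59690501 0.16743659 0.15821316] [-0.22016273  0.29870682  1.78232569  0.69340172  1.10364537 -0.23548029]
```

View pics/pegtop.png

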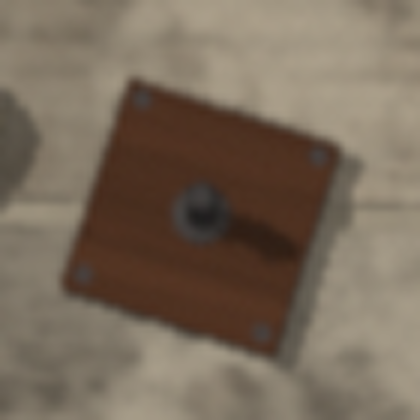

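```bash
cat >> h.py <<'E'
def ray(c,uv,z):
    k=vision.get_calibration(c);K=np.array([[k["fx"],0,k["cx"]],[0,k["fy"],k["cy"]],[0,0,1]])
    u=cv2.undistortPoints(np.array([[uv]],float),K,np.array(k["D"]))[0,0]; d=q2m(k["orientation"])@np.array([*u,1]);p=k["position"]; return (p+d*(z-p[2])/d[2]).round(4)
C0=np.array([.626,.255,.055]);A0=np.array([np.cos(1.25),np.sin(1.25),0])
E
python3 - <<'E'
from h import *
print(ray("top",(329.2-.4,224.2-.4),.073),ray("top",(328.5,226),.015),ray("scene",(290+222/5-.4,180+215/5),.073))
p=telemetry.current_ee_pos(); r.move_l(p+[0,0,.15],vel=.3)
P,M=pick(C0,A0,T,D,.12)
r.move_to(P+[0,0,.10],m2q(M)); r.move_l(P,vel=.2)
print(telemetry.current_t(),telemetry.current_ee_pos())
im=vision.snapshot("wrist"); save("w1.png",im); k=vision.get_calibration("wrist")
print([(m["score"],m["at"]) for m in models.mark_of("cup_center","wrist")],[(m["score"],m["at"]) for m in models.mark_of("cradle","wrist")])
m=models.regions_of("cup_center","wrist")
from scipy.optimize import minimize
if m:
    m=m[0]["pixels"]
    def f(p):
        q=sil(k,cyl(np.array([p[0],p[1],.055]),[np.cos(p[2]),np.sin(p[2]),0])); return 1-(q&m).sum()/(q|m).sum()
    b=minimize(f,[.626,.255,1.25],method="Nelder-Mead",options=dict(initial_simplex=[[.626,.255,1.25],[.636,.255,1.25],[.626,.265,1.25],[.626,.255,1.4]])); print(b.x,b.fun)
E
```

```text
[0.574  0.0034 0.073 ] [0.5767 0.0037 0.015 ] [0.5734 0.0083 0.073 ]
4.2333 [0.59751703 0.16808104 0.15910669]
[(0.83, [0.6243, 0.2547, 0.052])] []
[0.62751247 0.25829058 1.25258056] 0.022684310018903586
```

View pics/w1.png

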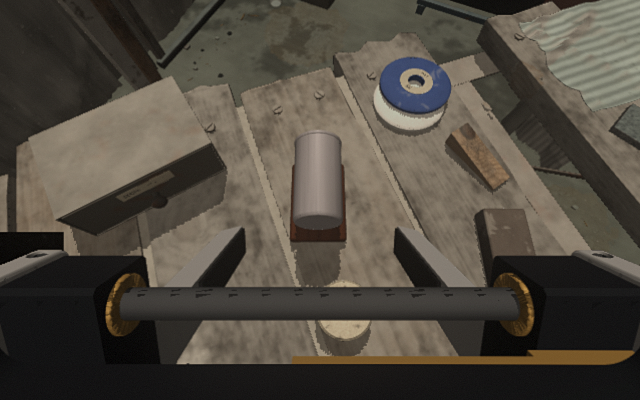

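The wrist view shows the cup at (318,180), centred between the fingers, with its closed base towards the camera. The roll is at (343,310) and low enough to clear. I'm going in to grasp.

Run:
```python
from h import *
c=np.array([.627,.257,.055]); a=np.array([np.cos(1.25),np.sin(1.25),0])
P,M=pick(c,a,T,D)
print(r.move_l(P,rot=m2q(M),vel=.1,guard=15), telemetry.current_ee_pos()-P)
gripper_to(.0,f_grip=30); print("open",telemetry.current_opening(),telemetry.current_wrist_force())
p=telemetry.current_ee_pos(); r.move_l(p+[0,0,.03],vel=.08); print(telemetry.current_opening(),telemetry.current_wrist_force())
r.move_l(p+[0,0,.17],vel=.2); print(telemetry.current_opening(),telemetry.current_t())
save("s2.png",vision.snapshot("scene")); save("w2.png",vision.snapshot("wrist"))
```

```text
False [ 0.00043554 -0.00029495  0.00057569]
open 0.04800397916677396 [-4.70515459  0.53451946  1.50127541]
0.04754009132356788 [-0.52364041  0.33462069 -1.82261182]
0.04793787823707306 7.975
```

View pics/s2.png

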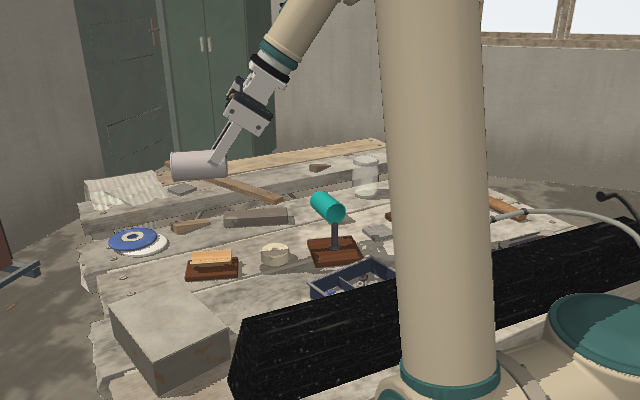

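View pics/w2.png

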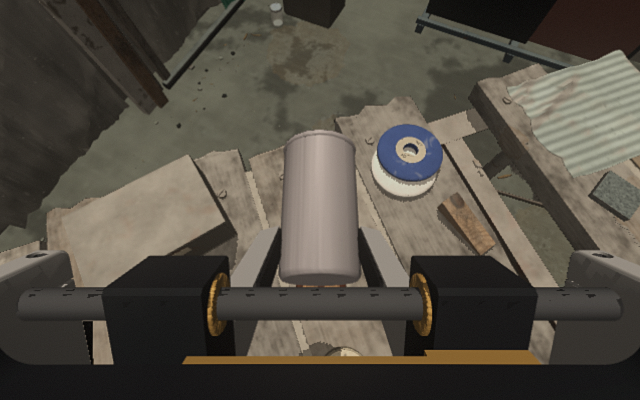

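The cup is held: the fingers show 48 mm with it between them, and the cradle is empty. I'll measure its pose in the hand, then turn it and hover over the stand.

```bash
cat >> h.py <<'E'
from scipy.optimize import minimize
def fit_hand(cams, pitch0=None, show=None):
    """cup centre (tool frame y,z) and axis pitch, from silhouettes"""
    p=np.array(telemetry.current_ee_pos()); M=q2m(telemetry.current_tool_rot()); S=[]
    for c in cams:
        k=vision.get_calibration(c); im=vision.snapshot(c); ms=models.regions_of("cup_center",c)
        e=proj(k,p+M@[0,-.02,.02])[0]
        for m in ms:
            ctr=np.argwhere(m["pixels"]).mean(0)[::-1]
            if np.hypot(*(ctr-e))<60: S.append((c,k,m["pixels"])); print(c,"mask",m["pixels"].sum(),m["score"]); break
    def pose(x): return p+M@[x[3],x[0],x[1]], M@[0,-np.cos(x[2]),np.sin(x[2])]
    def f(x):
        s=0
        for c,k,m in S: q=sil(k,cyl(*pose(x))); s+=1-(q&m).sum()/max(1,(q|m).sum())
        return s
    x0=np.array([-D*np.cos(T),.006+D*np.sin(T),T,0]); sx=[x0]+[x0+np.eye(4)[i]*[.008,.008,.1,.004][i] for i in range(4)]
    if not S: return None
    b=minimize(f,x0,method="Nelder-Mead",options=dict(initial_simplex=sx,maxiter=600)); 
    print("x0",x0.round(4),"f0",f(x0),"fit",b.x.round(4),b.fun); C,A=pose(b.x); print("cup",C.round(4),"axis",A.round(3)); return b.x
PEG=np.array([.577,.0065])
E
python3 - <<'E'
from h import *
fit_hand(("wrist",))
P,M=place([*PEG,.0625+.16],np.radians(-100),T,D)
r.move_to(P,m2q(M)); print(telemetry.current_t(),telemetry.current_opening(),telemetry.current_ee_pos()-P)
fit_hand(("scene",)); fit_hand(("top",)); fit_hand(("wrist",)); 
for c in("scene","top","wrist"): save(c+"3.png",vision.snapshot(c))
print(telemetry.current_t())
E
```

```text
wrist mask 11238 0.87
x0 [-0.0164  0.0175  0.6109  0.    ] f0 0.046602602262097115 fit [-0.0155  0.0211  0.6086  0.0007] 0.022697397248269247
cup [0.6255 0.2585 0.219 ] axis [0.315 0.949 0.001]
9.475 0.04792825121630387 [-3.08917386e-04 -7.20429411e-06 -5.71776875e-04]
scene mask 747 0.78
x0 [-0.0164  0.0175  0.6109  0.    ] f0 1.0 fit [-0.0164  0.0175  0.6109  0.    ] 1.0
cup [0.5767 0.0065 0.2219] axis [-0.001  0.002 -1.   ]
top mask 736 0.59
x0 [-0.0164  0.0175  0.6109  0.    ] f0 1.0 fit [-0.0164  0.0175  0.6109  0.    ] 1.0
cup [0.5766 0.0059 0.2224] axis [-0.     0.001 -1.   ]
wrist mask 11518 0.66
x0 [-0.0164  0.0175  0.6109  0.    ] f0 0.045984784446322924 fit [-0.0153  0.0168  0.5757  0.0009] 0.017142367360932553
cup [0.5776 0.0056 0.2239] axis [ 0.006  0.035 -0.999]
9.925
```

```bash
cd pics; python3 -c "
import cv2,numpy as np
a=cv2.imread('scene3.png');b=cv2.imread('wrist3.png')
cv2.imwrite('c3.png',np.vstack([cv2.resize(a[60:280,200:500],(480,352))[:300],cv2.resize(b,(480,300))]))"
```

```text
(no output)
```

View pics/c3.png

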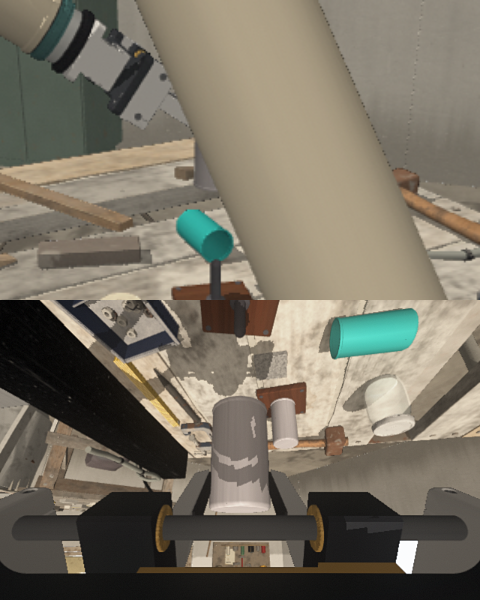

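Run:
```python
from h import *
im=cv2.imread('pics/top3.png')[:,:,::-1]; save("t3.png",im[100:300,200:460],3)
k=vision.get_calibration("top"); print(proj(k,[[*PEG,.222+.0475],[*PEG,.073],[*PEG,.015]]))
im=vision.snapshot("wrist"); k=vision.get_calibration("wrist"); print(proj(k,[[*PEG,.073],[*PEG,.015]])); save("w3.png",im[0:120,240:440],4)
```

```text
[[328.44088317 208.87305082]
 [327.64432406 222.5466531 ]
 [327.45299876 225.83163347]]
[[318.37929717  47.29717192]
 [318.44403287   2.04393163]]
```

View pics/t3.png

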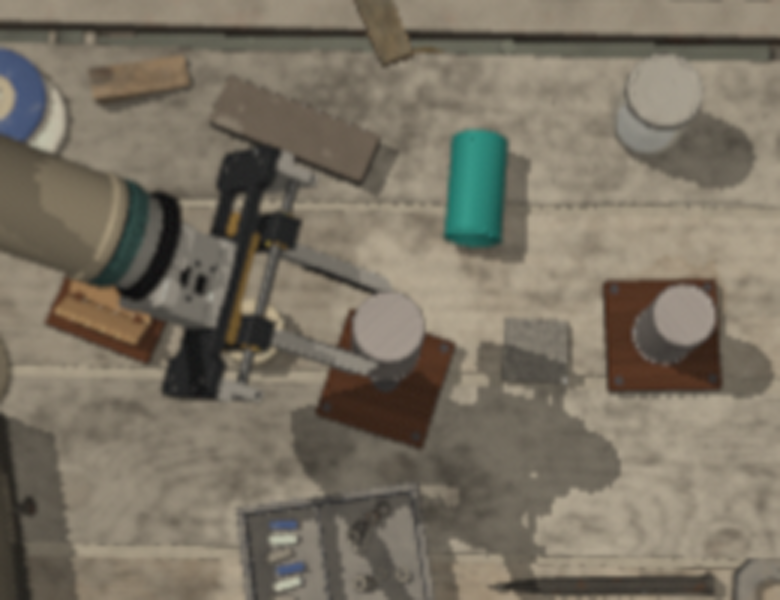

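View pics/w3.png

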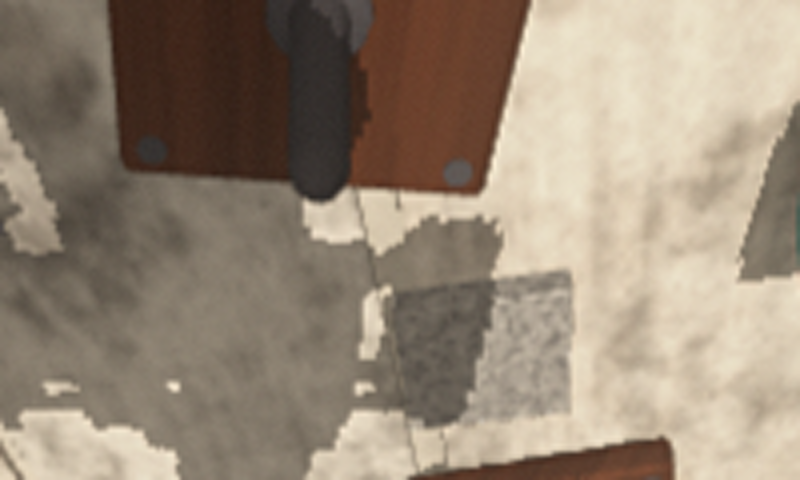

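The wrist view shows the peg tip at (320,49), against (318,47) predicted. In the top view the cup base is at (330,207), against (328,209) predicted. It is aligned to about 3 mm, so I'm lowering with a guard.

Run:
```python
from h import *
P,M=place([*PEG,.0625],np.radians(-100),T,D); q=m2q(M)
g=r.move_l(P+[0,0,.07],rot=q,vel=.12,guard=10); print(g)
if not g:
    g=r.move_l(P+[0,0,.012],vel=.06,guard=8); print(g,telemetry.current_wrist_force())
if not g:
    g=r.move_l(P+[0,0,-.006],vel=.02,guard=5); print("contact",g,telemetry.current_wrist_force())
print(telemetry.current_ee_pos()-P,telemetry.current_t(),telemetry.current_opening())
fit_hand(("wrist",))
for c in("scene","top","wrist"): save(c+"4.png",vision.snapshot(c))
save("t4.png",cv2.imread("pics/top4.png")[100:300,200:460,::-1],3)
```

```text
False
False [0.01627874 0.44917129 0.40700226]
contact True [1.41552223 1.92085012 4.01041616]
[-0.00013027 -0.00024158 -0.00084772] 12.65 0.04769707557091935
wrist mask 11515 0.96
x0 [-0.0164  0.0175  0.6109  0.    ] f0 0.04648803989519057 fit [-0.0153  0.0172  0.5847  0.0009] 0.01639062902256927
cup [0.5777 0.0057 0.0627] axis [ 0.004  0.024 -1.   ]
```

View pics/scene4.png

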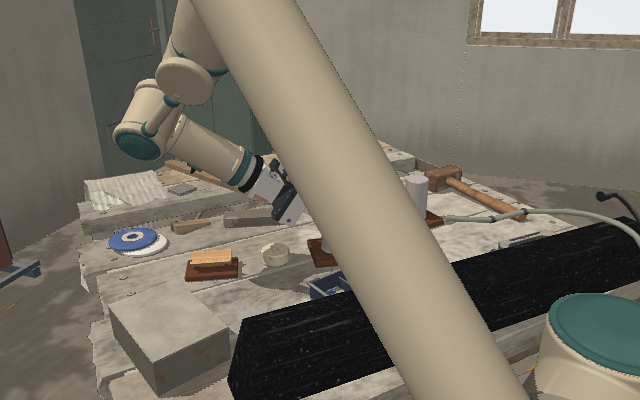

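View pics/wrist4.png

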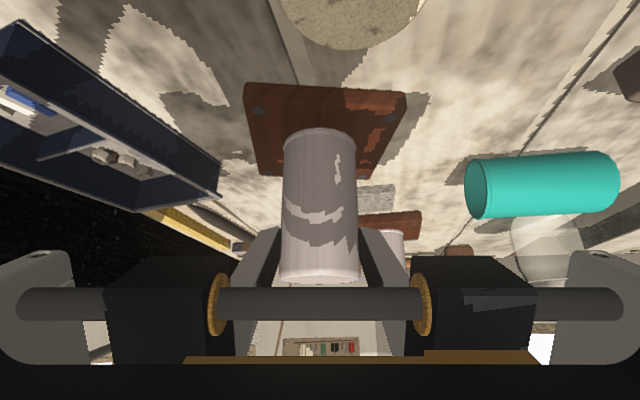

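The rim touched the board at the expected height: centre z is 0.063 m and the force is 4 N. The wrist view shows the rim at (320,135) on the brown board. Releasing now and backing off.

Run:
```python
from h import *
gripper_to(.060); r.hold(.2); print(telemetry.current_opening(),telemetry.current_wrist_force())
gripper_to(.092); r.hold(.2); print(telemetry.current_opening(),telemetry.current_wrist_force())
M=q2m(telemetry.current_tool_rot()); p=np.array(telemetry.current_ee_pos())
print(r.move_l(p-M[:,2]*.10,vel=.12,guard=8)); 
p=np.array(telemetry.current_ee_pos()); r.move_l(p+[0,0.03,.15],vel=.25)
print(telemetry.current_t(),telemetry.current_wrist_force())
for c in("scene","top","wrist"):
    im=vision.snapshot(c); save(c+"5.png",im)
    print(c,[[(round(m["score"],2),np.round(m["at"],3).tolist()) for m in models.mark_of(t,c)] for t in ("cup_center","used_cup_center")])
save("t5.png",cv2.imread("pics/top5.png")[100:300,200:460,::-1],3)
```

```text
0.05986579940757756 [-0.09425429 -0.07913094  0.50273813]
0.09210430612678887 [-0.30168414 -0.72453229  0.10753958]
False
16.1417 [ 0.3630814   0.99045657 -1.03248248]
scene [[(0.75, [0.576, 0.005, 0.061]), (0.5, [0.749, -0.064, 0.03])], []]
top [[(0.78, [0.576, 0.008, 0.067]), (0.58, [0.751, -0.067, 0.025]), (0.33, [0.581, 0.005, 0.071])], [(0.63, [0.627, -0.237, 0.062])]]
wrist [[(0.77, [0.578, 0.007, 0.061]), (0.75, [0.752, -0.066, 0.021])], [(0.76, [0.634, -0.236, 0.063])]]
```

View pics/t5.png

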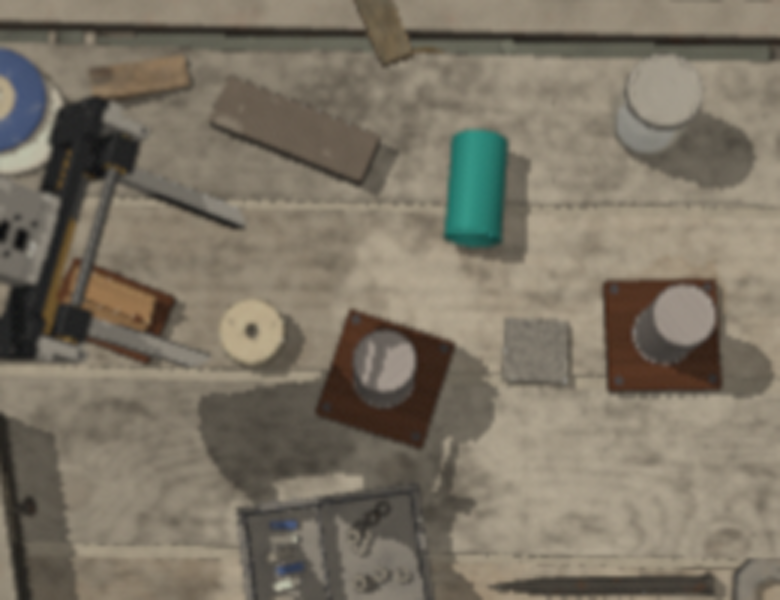

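View pics/wrist5.png

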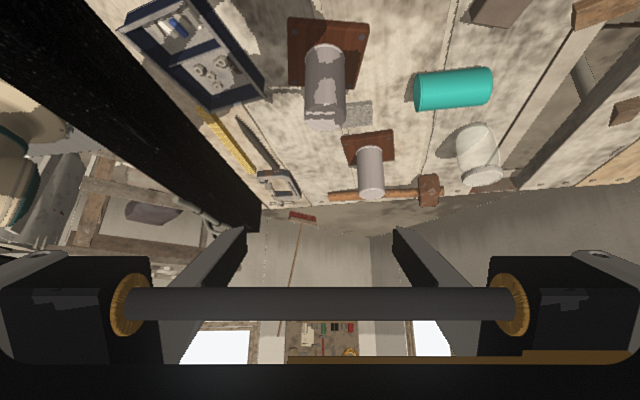

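The cup stands upright on the free stand, at top crop (385,365) and wrist (325,85). The gripper is clear, and the other cup has not moved.

```bash
python3 -c "
from h import *
r.hold(.3); r.sign_off(); print(telemetry.current_t())"
```

```text
the job is handed in; nothing more can be done
the job is handed in; nothing more can be done
```

The cup now stands upside down over the peg of the free stand, with its rim on the board, and the job is handed in. I gripped the steel cup in the cradle near its base and turned it mouth down. I lowered it until the rim touched the board (about 4 N), then opened the fingers and backed off; the last clock reading before handing in was about 16 s of the 64 s.

- **Placed cup:** After release all three cameras put its centre at about (0.577, 0.007, 0.063), within about 3 mm of my estimate of the peg's axis. It stood upright in the top and wrist views. A wrist-camera fit just before release put its tilt at about 1.5 degrees.
- **Other cup:** It has not visibly moved. Readings were (0.627, -0.237) from the top camera and (0.634, -0.236) from the wrist camera. Before the job they were (0.626, -0.240) and (0.629, -0.234).
- **Checks that failed or disagreed:**
  - At the hover above the stand, the cup fits from the scene and top cameras failed: the arm hid the cup from the scene camera, and the detected region was not the held cup in either picture. I relied on the wrist camera and the top picture instead.
  - The scene camera did not find the other cup in the last check.
  - The gripper read 48 mm while holding the 52 mm cup. I did not find out why, but the cup did not slip.

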